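# Square up the row of swages on the tool shelf

### The arm

A 6-joint arm with a two-finger parallel gripper is mounted at the origin on the work surface. World frame = base frame: x ahead of the robot, y to its left, z up, the work surface at z = 0. Lengths are in m, angles in rad, forces in N, time in s.
With the tool pointing down it reaches from about 0.25 to 0.725 m from the base axis. Payload 4 kg.
Tool frame: the origin (TCP) lies on the centre line of the jaws, within the pads' length; the fingertips stand 17 mm ahead of it and the grasp point (between the pads) lies 2 mm behind it; z points along the fingers, y is the line along which they close (so a half turn about z gives the same grasp; the last joint's range is limited). The gripper opens to 85 mm and grips with 20 to 120 N. Pads are 22 mm wide; open, the fingers measure 114 mm over their backs; the gripper's body (76 mm by 85 mm) begins 54 mm behind the grasp point. The pads swing forward as they close: fully open they stand 13 mm farther back than shut.
Start: joints at [1.12, 0.241, 0.005, 1.335, 0, 1.571], TCP at [0.218, 0.45, 0.248] pointing down, gripper open.
Joint ranges: [-2.72, 2.72], [-1.05, 1.87], [-1.09, 1.28], [-1.99, 2.15], [-1.42, 1.44], [-3.14, 3.14]. Speed limits (rad/s): [2.79, 2.79, 3.14, 3.14, 3.14, 3.14].

### API

Orientations are given as a unit quaternion [x, y, z, w].
In Python, from workcell import bot, camera, get_calibration gives the robot as it stands.
- The arm moves only by the tool apply_moves, never from a script. Its argument "steps" is a list of rows, each a list of 3 entries, a list of its own where there are three numbers: the shift along the tool's x, y, z as a fraction of full scale, then the turn, a rotation vector about the tool's x, y, z as a fraction of full scale, then the opening, from 0 (shut) to 1 (fully open). A call has exactly 8 rows; each row shifts and turns the commanded pose from where the row before left it, along the tool's axes as they then stand; what a row does not reach is not made up. Full scale, the value 1, is 20 cm for a shift and pi rad for a turn. A row lasts 1/12 s, in which the tool goes at most 41.7 mm and 7.16 degrees, less where a joint would pass 70% of its speed; a pose out of reach is approached as far as the arm can. A call with a number of a shift or a turn outside -1 to 1 is refused whole. A call with a gripper value outside its range is refused whole. The fingers move at their own pace and stop on an object; the grip force is fixed at half the most. Time passes only in rows, so rows that do not move let the fingers close, or fill a call up. It gives the time, the measured TCP pose, the force, the opening and the grip force at its end, in the units of the state.
- bot.get_obs(): the state, without advancing time (a new reading comes with each control period).
- camera(name): name is "scene" or "top" or "wrist"; returns (picture, depth): 384x512x3 uint8, red, green, blue; 384x512 float32, m along the optical axis (not along the pixel's ray), 0 where there is no reading.
- get_calibration(name): a dict with "fov_y" (degrees; the focal length in pixels is half the picture's height over the tangent of half this angle, whatever the lens; pixels are square), "cx", "cy" (the principal point, pixels), "dist_coeffs" ([k1, k2, p1, p2, k3] as OpenCV has them; the pictures are not rectified), "rvec" (rotation vector, rad) and "tvec" (3), from world to camera coordinates, as OpenCV has them. Camera axes: x right, y down, z forward; pixel columns grow to the right and rows downward; lengths in m; the calibration is good to about 2 mm. A picture is of the moment at which its call begins: read the wrist's pose just before it. get_calibration takes no time and is no camera call; for the wrist camera it gives the pose at the moment of the call.
- bot.job_done(): hands the job in; it is judged then, once.
The state is a dict: "clock": time; "joint_pos": joint angles; "joint_vel": joint speeds; "tau": joint torques, N m; "eef_pos": TCP position; "tool_rot": TCP orientation; "ft_force": force on the tool from outside, world axes, zero at the start; "ft_torque": the same for the moment, N m; "grip_width": finger opening in m; "grasp_force": force on a finger pad.
Only numpy, scipy, OpenCV 4.12 (cv2) and the standard library are available. Lean on these libraries where they do the work, as an engineer would, in place of code of your own. Each camera call takes 0.05 s, during which the arm holds its last target. There are 200 camera calls.

### The job

Slide the three swage blocks on the low shelf into one tight, neat row: each with its back flat against the back rail, and all three closed up side by side towards the left end (seen from the robot), the first touching the end cheek. They are heavy for their size, so slide them along the board rather than lifting them, and leave the weight, the oil cup and the round swage where they stand.

Things in the scene. Friction and masses are not known exactly. Their poses are not given: they have to be found in the camera images.
- shelf: Fixed low tool shelf. Origin on the bench under its middle; x to the back, y to its left, z up. Board top z = 70 mm, x -100 to 100, y -180 to 185. Black iron back rail: inner face at x = 85 mm; black iron left cheek: inner face at y = 170 mm; both 15 mm thick, tops at z = 100 mm. Front and right end open. Turned up to 12 degrees on the bench.
- die_grey: Loose cast iron swage block, bright grey steel: 66 mm along own x, 60 mm wide (own y), 34 mm high, about 0.7 kg; flat upright sides; a 28 mm wide, 20 mm deep groove in its top along own x. Origin: centre of its underside. Stands on the shelf, x within 17 degrees of the shelf's x, clear of the others, rail and cheek. The three are alike but for colour, in any order.
- die_black: Loose cast iron swage block, near-black: 66 mm along own x, 60 mm wide (own y), 34 mm high, about 0.7 kg; flat upright sides; a 28 mm wide, 20 mm deep groove in its top along own x. Origin: centre of its underside. Stands on the shelf, x within 17 degrees of the shelf's x, clear of the others, rail and cheek. The three are alike but for colour, in any order.
- die_rust: Loose cast iron swage block, rust-brown: 66 mm along own x, 60 mm wide (own y), 34 mm high, about 0.7 kg; flat upright sides; a 28 mm wide, 20 mm deep groove in its top along own x. Origin: centre of its underside. Stands on the shelf, x within 17 degrees of the shelf's x, clear of the others, rail and cheek. The three are alike but for colour, in any order.
- weight: Bystander on the bench left of the shelf: cast pig iron weight, round, 90 mm across, 95 mm high with its lifting loop. Origin: centre of its underside.
- oil_cup: Bystander on the bench right of the shelf: brass oil cup, 72 mm across, spout to 120 mm high and reaching 50 mm to its own +y, handle reaching 62 mm to its -y. Origin: centre of its underside.
- round_swage: Bystander on the bench left of the shelf, beyond the weight: squat round steel swage, 96 mm across, 50 mm high. Origin: centre of its underside.
There are look-alikes about, which are no part of the job. What is meant by the die_black is not orange, and is the smaller of those in its own colour. What is shaped like the die_grey but blue is not meant.

How it is judged:
By the outcome, as a careful person would: the job done as asked, in the order asked, and still so for the second after the job is handed in, with the robot touching nothing.
It also fails if it takes over 61 s, if anything falls off the work surface, if the arm or the gripper's body presses on something with over 40 N, if the wrist force passes 120 N, or if a joint passes its speed limit or range.

## Working session

There is one attempt and no reset: what is moved stays moved. The work goes in short steps, Python scripts to look and compute and a tool call to move; the robot and the scene stay as the last step left them, time stands still between calls to the robot, and variables do not carry over. Pictures are saved under pics/ and viewed, at most 10 in all, crops included, and the job is handed in when it is done.

Besides the shell and the picture viewer there is one more tool, called after "Call:" by a JSON object that holds its "api" and its "payload". apply_moves: Moves the arm, as the interface text tells. Its arguments: {"type":"object","properties":{"steps":{"type":"array"}},"required":["steps"]}

```bash
ls; mkdir -p pics; python3 - <<'E'
from workcell import bot,camera,get_calibration
import cv2,numpy as np
o=bot.get_obs();print({k:np.round(v,3) for k,v in o.items()})
for n in("scene","top"):
    print(n,get_calibration(n))
    p,d=camera(n);cv2.imwrite(f"pics/{n}0.png",p[:,:,::-1]);np.savez(f"{n}0.npz",p=p,d=d)
print(get_calibration("wrist"))
a=cv2.imread("pics/scene0.png");b=cv2.imread("pics/top0.png")
E
```

```text
pics
{'clock': np.float64(0.0), 'joint_pos': array([ 1.12 ,  0.241,  0.004,  1.335, -0.   ,  1.571]), 'joint_vel': array([-0.   ,  0.   , -0.   , -0.001, -0.   , -0.   ]), 'tau': array([ 2.0000e-03, -3.7231e+01,  2.5241e+01,  1.7000e-02, -0.0000e+00,
       -0.0000e+00]), 'eef_pos': array([0.218, 0.45 , 0.247]), 'tool_rot': array([ 0.224,  0.975, -0.001, -0.   ]), 'ft_force': array([-0.627, -0.205,  0.399]), 'ft_torque': array([-0.024, -0.004, -0.023]), 'grasp_force': np.float64(0.0), 'grip_width': np.float64(0.085)}
scene {'fov_y': 56.32999840039765, 'cx': 249.41605298425543, 'cy': 192.38364011880148, 'dist_coeffs': array([-0.10480367,  0.        ,  0.        ,  0.        ,  0.        ]), 'rvec': array([ 1.67339601,  1.59055848, -0.81175064]), 'tvec': array([-0.02123511, -0.2593152 ,  1.52993584])}
top {'fov_y': 42.90676027571176, 'cx': 256.7674864689268, 'cy': 183.74122787475835, 'dist_coeffs': array([-0.02855804,  0.        ,  0.        ,  0.        ,  0.        ]), 'rvec': array([ 2.2086516 , -2.15437761,  0.09009177]), 'tvec': array([-0.04135101,  0.59487745,  1.42949943])}
{'fov_y': 64.4476704287738, 'cx': 257.3719466514042, 'cy': 186.7692616765954, 'dist_coeffs': array([-0.01606832,  0.        ,  0.        ,  0.        ,  0.        ]), 'rvec': array([-2.44199121, -1.53117492, -0.22525266]), 'tvec': array([-0.49932477, -0.03762498,  0.3794019 ])}
```

View pics/top0.png

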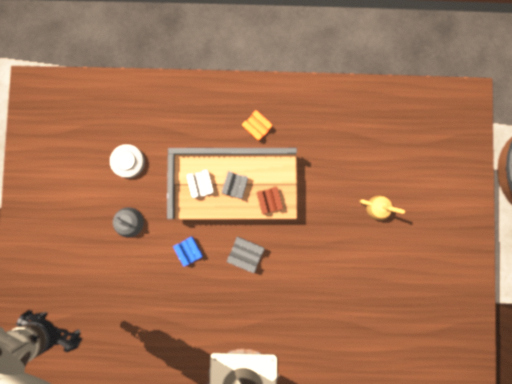

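View pics/scene0.png

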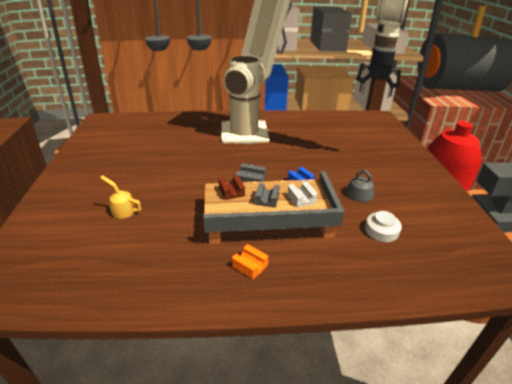

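The blocks meant are on the shelf: grey (200,184), black (236,185) and rust (270,200) in top view. The look-alikes are all off the shelf: larger black (246,254), blue (188,251) and orange (258,125). The shelf black is the smaller one, so it is die_black. I'll measure and confirm in an enlarged crop.

```bash
cat > h.py <<'E'
import cv2,numpy as np
from workcell import bot,camera,get_calibration
from scipy.spatial.transform import Rotation as R
def K(c):
    f=192/np.tan(np.radians(c["fov_y"])/2);return np.array([[f,0,c["cx"]],[0,f,c["cy"]],[0,0,1]])
def ray(c,uv,z):
    uv=np.array(uv,float).reshape(-1,1,2);n=cv2.undistortPoints(uv,K(c),c["dist_coeffs"])[:,0]
    Rm=cv2.Rodrigues(c["rvec"])[0];o=-Rm.T@c["tvec"];d=np.c_[n,np.ones(len(n))]@Rm
    return o+d*((z-o[2])/d[:,2])[:,None]
def cloud(c,d):
    v,u=np.mgrid[:384,:512];n=cv2.undistortPoints(np.stack([u,v],-1).reshape(-1,1,2).astype(float),K(c),c["dist_coeffs"])[:,0]
    P=np.c_[n,np.ones(len(n))]*d.reshape(-1,1)
    return ((P-c["tvec"])@cv2.Rodrigues(c["rvec"])[0]).reshape(384,512,3)
E
python3 - <<'E'
from h import *
c=get_calibration("top");z=np.load("top0.npz");p,d=z["p"],z["d"]
P=cloud(c,d);hsv=cv2.cvtColor(p,cv2.COLOR_RGB2HSV)
roi=np.zeros((384,512),bool);roi[140:228,160:305]=1
pts={n:P[r,cc] for n,(r,cc) in dict(bench=(120,200),board=(170,215),board2=(208,240),rail=(151,230),cheek=(190,171),grey=(184,194),weight=(222,126)).items()}
for k,v in pts.items():print(k,v.round(3))
board=roi&(hsv[...,0]>8)&(hsv[...,0]<28)&(hsv[...,2]>150)&(hsv[...,1]>60)
print("cam",(-cv2.Rodrigues(c["rvec"])[0].T@c["tvec"]).round(3))
cv2.imwrite("pics/topcrop.png",cv2.resize(p[135:275,155:310,::-1],None,fx=5,fy=4.2857*1.1666,interpolation=cv2.INTER_CUBIC)[:600])
# blocks: depth height
m=roi&(P[...,2]>.082)&(P[...,2]<.115)
n,l,s,ce=cv2.connectedComponentsWithStats(m.astype(np.uint8))
for i in range(1,n):
    if s[i,4]>40:
        X=P[l==i];r=cv2.minAreaRect(X[:,:2].astype(np.float32)*1000);print(s[i],X.mean(0).round(3),r)
# whole shelf outer: 
m=roi&(P[...,2]>.06)
X=P[m];r=cv2.minAreaRect(X[:,:2].astype(np.float32)*1000);print("shelf",r,cv2.boxPoints(r))
E
```

```text
bench [0.789 0.152 0.001]
board [0.629 0.095 0.069]
board2 [0.521 0.02  0.072]
rail [0.681 0.052 0.1  ]
cheek [0.566 0.215 0.098]
grey [0.585 0.151 0.099]
weight [0.473 0.348 0.059]
cam [ 0.479 -0.024  1.473]
[ 167  148  130   71 1188] [0.646 0.107 0.1  ] ((592.4598999023438, 44.245269775390625), (198.3955535888672, 366.4267578125), 2.032205820083618)
[187 170  26  28 502] [0.587 0.135 0.098] ((587.5379638671875, 135.39364624023438), (66.31298828125, 60.191524505615234), 16.05527114868164)
[221 170  27  29 503] [0.587 0.038 0.098] ((587.178466796875, 37.620262145996094), (60.50308609008789, 66.10547637939453), 74.95509338378906)
[256 186  27  28 488] [ 0.546 -0.062  0.098] ((545.5999145507812, -61.74909973144531), (65.49629974365234, 59.98518371582031), 16.36269187927246)
shelf ((584.11279296875, 44.995574951171875), (212.5475311279297, 365.8930969238281), 1.298047423362732) [[ 473.72195  225.48773]
 [ 482.01065 -140.31146]
 [ 694.50366 -135.49658]
 [ 686.21497  230.30261]]
```

View pics/topcrop.png

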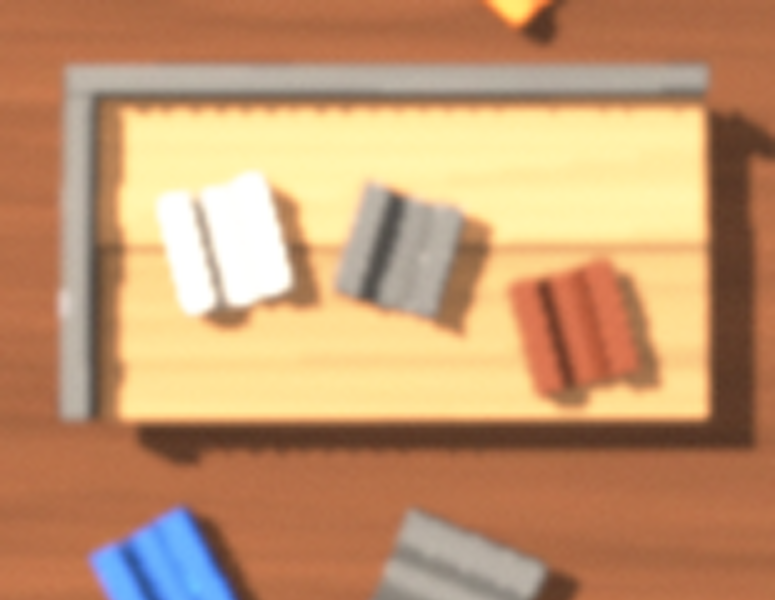

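Crop confirms the three blocks on the shelf, with the smaller black one in the middle. Next I'll fit the shelf frame lines and express the blocks in it.

```bash
cat >> h.py <<'E'
def look(name="top",save=None):
    c=get_calibration(name);p,d=camera(name)
    if save:cv2.imwrite(save,p[:,:,::-1])
    return c,p,cloud(c,d)
def shelf(P):
    m=(abs(P[...,2]-.1)<.005);X=P[m][:,:2]
    rail=X[(X[:,0]>.655)&(X[:,0]<.71)&(X[:,1]<.19)&(X[:,1]>-.12)];ch=X[(X[:,1]>.195)&(X[:,1]<.24)&(X[:,0]<.65)&(X[:,0]>.49)]
    a=np.polyfit(rail[:,1],rail[:,0],1);b=np.polyfit(ch[:,0],ch[:,1],1)
    return a,b
def blocks(P,F=None,roi=(150,222,175,300)):
    r=np.zeros((384,512),bool);r[roi[0]:roi[1],roi[2]:roi[3]]=1
    m=r&(P[...,2]>.082)&(P[...,2]<.115)
    n,l,s,ce=cv2.connectedComponentsWithStats(m.astype(np.uint8))
    return [(P[l==i].mean(0),cv2.minAreaRect(P[l==i][:,:2].astype(np.float32)*1000)) for i in range(1,n) if 200<s[i,4]<900]
E
python3 - <<'E'
from h import *
z=np.load("top0.npz");P=cloud(get_calibration("top"),z["d"])
a,b=shelf(P);print("rail x=",a,"yaw",-np.degrees(np.arctan(a[0])),"cheek y=",b,"yaw",np.degrees(np.arctan(b[0])))
th=np.mean([-np.arctan(a[0]),np.arctan(b[0])])
e=np.array([np.cos(th),np.sin(th)]);f=np.array([-e[1],e[0]])
# rail centreline at sx=92.5, cheek centreline sy=177.5
A=np.array([[1,-a[0]],[-b[0],1]]);k=np.linalg.solve(A,[a[1],b[1]])
O=k-.0925*e-.1775*f;print("th",np.degrees(th),"O",O)
for q,r in blocks(P):
    w=np.array(r[0])/1000-O;ang=r[2]-np.degrees(th);print("sx,sy",w@e,w@f,"size",r[1],"rel ang mod90",(ang+45)%90-45)
o=bot.get_obs();print(R.from_quat(o["tool_rot"]).as_matrix().round(3))
np.savez("shelf.npz",O=O,th=th)
E
```

```text
rail x= [-0.02592332  0.68454347] yaw 1.4849641352704337 cheek y= [0.0348842  0.19902263] yaw 1.9979070414316746
th 1.7414355883510542 O [0.59170711 0.04247197]
sx,sy 0.08839324209945686 -0.008961082532977758 size (9.015289306640625, 343.2558898925781) rel ang mod90 -0.2572126994045192
sx,sy -0.0013434156425497937 0.09300545661555149 size (66.31298828125, 60.191524505615234) rel ang mod90 14.313835560330588
sx,sy -0.004673992352196579 -0.0047118455072771345 size (60.50308609008789, 66.10547637939453) rel ang mod90 -16.78634220456199
sx,sy -0.0492530873265849 -0.10277177808973163 size (65.49629974365234, 59.98518371582031) rel ang mod90 14.621256290921409
[[-0.9    0.436 -0.001]
 [ 0.436  0.9   -0.002]
 [-0.    -0.002 -1.   ]]
```

Call:
{"api": "apply_moves", "payload": {"steps": [[[-0.164, -0.12, 0], [0, 0, -0.0382], 0.3], [[-0.148, -0.139, 0], [0, 0, -0.0382], 0.3], [[-0.131, -0.156, 0], [0, 0, -0.0382], 0.3], [[-0.111, -0.171, 0], [0, 0, -0.0382], 0.3], [[-0.09, -0.183, 0], [0, 0, 0], 0.3], [[-0.09, -0.183, 0], [0, 0, 0], 0.3], [[-0.09, -0.183, 0], [0, 0, 0], 0.3], [[-0.09, -0.183, 0], [0, 0, 0], 0.3]]}}

```text
clock: 0.77
eef_pos: [0.3591, 0.1674, 0.2482]
tool_rot: [0.003, 1.0, -0.0, -0.0]
ft_force: [1.2, -0.1, 0.4]
grip_width: 0.0256
grasp_force: 0.0
```

Call:
{"api": "apply_moves", "payload": {"steps": [[[-0.09, -0.183, 0], [0, 0, 0], 0.3], [[-0.09, -0.183, 0], [0, 0, 0], 0.3], [[-0.09, -0.183, 0], [0, 0, 0], 0.3], [[-0.09, -0.183, 0], [0, 0, 0], 0.3], [[-0.09, -0.183, 0], [0, 0, 0], 0.3], [[-0.09, -0.183, 0], [0, 0, 0], 0.3], [[0, 0, 0], [0, 0, 0], 0.3], [[0, 0, 0], [0, 0, 0], 0.3]]}}

```text
clock: 1.43
eef_pos: [0.4659, -0.0528, 0.2476]
tool_rot: [0.005, 1.0, 0.0, -0.001]
ft_force: [-0.7, 0.0, 0.0]
grip_width: 0.0257
grasp_force: 0.0
```

```bash
cat >> h.py <<'E'
def where():
    z=np.load("shelf.npz");O,th=z["O"],float(z["th"]);o=bot.get_obs();M=R.from_quat(o["tool_rot"]).as_matrix()
    e=np.array([np.cos(th),np.sin(th)]);f=np.array([-e[1],e[0]]);w=o["eef_pos"][:2]-O
    print("t",round(float(o["clock"]),2),"sx,sy,z mm",(1000*np.array([w@e,w@f,o["eef_pos"][2]])).round(1),"yaw-th",round(np.degrees(np.arctan2(M[1,1],M[0,1])-th),2),"tilt",M[:2,2].round(3),"F",o["ft_force"].round(1),"w",round(float(o["grip_width"]),4),"j6",o["joint_pos"].round(2))
def rep():
    z=np.load("shelf.npz");O,th=z["O"],float(z["th"]);e=np.array([np.cos(th),np.sin(th)]);f=np.array([-e[1],e[0]])
    c,p,P=look()
    for q,r in blocks(P):
        w=np.array(r[0])/1000-O;print("blk",(w@e*1000).round(1),(w@f*1000).round(1),np.round(r[1],1),"ang",round((r[2]-np.degrees(th)+45)%90-45,1))
E
python3 -c "
from h import *
where()"
```

```text
t 1.43 sx,sy,z mm [-128.7  -91.4  247.6] yaw-th 87.67 tilt [-0.002  0.   ] F [-0.7  0.   0. ] w 0.0257 j6 [-0.11  0.18 -0.07  1.32  0.   -0.1 ]
```

Call:
{"api": "apply_moves", "payload": {"steps": [[[-0.035, -0.03, 0], [0, 0, -0.013], 0.3], [[-0.03, -0.025, 0.15], [0, 0, 0], 0.3], [[0, 0, 0.18], [0, 0, 0], 0.3], [[0, 0, 0.18], [0, 0, 0], 0.3], [[0, 0, 0.15], [0, 0, 0], 0.3], [[0, 0, 0.08], [0, 0, 0], 0.3], [[0, 0, 0.03], [0, 0, 0], 0.3], [[0, 0, 0], [0, 0, 0], 0.3]]}}

```text
clock: 2.1
eef_pos: [0.4771, -0.0602, 0.0929]
tool_rot: [-0.019, 1.0, 0.0, -0.002]
ft_force: [0.2, -0.1, 0.7]
grip_width: 0.0257
grasp_force: 0.0
```

```bash
python3 -c "
from h import *
where();look('wrist','pics/w1.png');look('scene','pics/s1.png')
a=cv2.imread('pics/s1.png')[130:260,170:380];b=cv2.imread('pics/w1.png')
cv2.imwrite('pics/m1.png',np.hstack([cv2.resize(a,(480,300)),cv2.resize(b,(320,300))]))"
```

```text
t 2.1 sx,sy,z mm [-117.7  -99.2   92.9] yaw-th 90.39 tilt [-0.004  0.001] F [ 0.2 -0.1  0.7] w 0.0257 j6 [-0.13  0.34 -0.3   0.94  0.   -0.16]
```

View pics/m1.png

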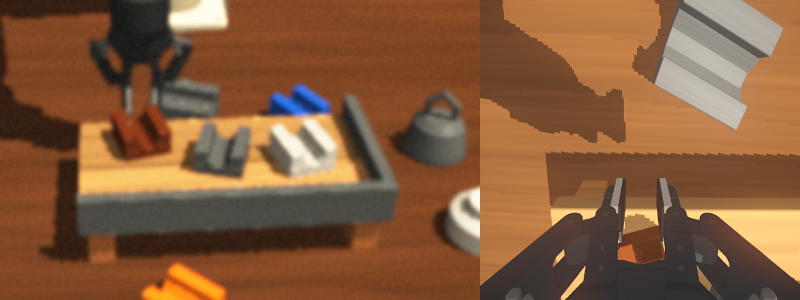

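Picture shows the fingers standing in front of the rust block (scene crop at about 130,110), clear of everything else. I'll push it back.

Call:
{"api": "apply_moves", "payload": {"steps": [[[-0.05, -0.005, 0], [0, 0, 0], 0.3], [[-0.05, -0.005, 0], [0, 0, 0], 0.3], [[-0.06, 0, 0], [0, 0, 0], 0.3], [[-0.06, 0, 0], [0, 0, 0], 0.3], [[-0.06, 0, 0], [0, 0, 0], 0.3], [[-0.06, 0, 0], [0, 0, 0], 0.3], [[-0.06, 0, 0], [0, 0, 0], 0.3], [[-0.06, 0, 0], [0, 0, 0], 0.3]]}}

```text
clock: 2.87
eef_pos: [0.5702, -0.0603, 0.096]
tool_rot: [-0.018, 1.0, -0.0, -0.001]
ft_force: [-5.6, 0.4, 2.6]
grip_width: 0.0256
grasp_force: 2.6
```

```bash
python3 -c "
from h import *
where();rep()"
```

```text
t 2.87 sx,sy,z mm [ -24.6 -102.    96. ] yaw-th 90.27 tilt [-0.002 -0.   ] F [-5.6  0.4  2.6] w 0.0256 j6 [-0.11  0.49 -0.04  1.04 -0.   -0.14]
blk 88.4 -8.5 [  9.1 344.5] ang -0.2
blk -1.5 93.1 [66.4 60.2] ang 13.7
blk -4.9 -4.6 [60.1 65.5] ang -16.8
```

Call:
{"api": "apply_moves", "payload": {"steps": [[[-0.04, 0, 0.01], [0, 0, 0], 0.3], [[-0.04, 0, 0.01], [0, 0, 0], 0.3], [[-0.03, 0, 0], [0, 0, 0], 0.3], [[-0.02, 0, 0], [0, 0, 0], 0.3], [[-0.01, 0, 0], [0, 0, 0], 0.3], [[-0.01, 0, 0], [0, 0, 0], 0.3], [[0, 0, 0], [0, 0, 0], 0.3], [[0, 0, 0], [0, 0, 0], 0.3]]}}

```text
clock: 3.58
eef_pos: [0.6002, -0.0594, 0.0915]
tool_rot: [-0.018, 1.0, -0.0, -0.0]
ft_force: [-5.0, -0.1, 3.6]
grip_width: 0.0261
grasp_force: 2.5
```

```bash
python3 -c "
from h import *
where()"
```

```text
t 3.58 sx,sy,z mm [   5.4 -102.1   91.5] yaw-th 90.27 tilt [-0.001 -0.   ] F [-5.  -0.1  3.6] w 0.0261 j6 [-0.1   0.55  0.04  1.07 -0.   -0.13]
```

Call:
{"api": "apply_moves", "payload": {"steps": [[[-0.008, 0, 0], [0, 0, 0], 0.3], [[-0.007, 0, 0], [0, 0, 0], 0.3], [[0, 0, 0], [0, 0, 0], 0.3], [[0, 0, 0], [0, 0, 0], 0.3], [[0, 0, 0], [0, 0, 0], 0.3], [[0, 0, 0], [0, 0, 0], 0.3], [[0, 0, 0], [0, 0, 0], 0.3], [[0, 0, 0], [0, 0, 0], 0.3]]}}

```text
clock: 4.25
eef_pos: [0.6027, -0.0593, 0.0914]
tool_rot: [-0.018, 1.0, -0.0, -0.001]
ft_force: [-5.0, -1.1, 2.8]
grip_width: 0.0253
grasp_force: 3.0
```

Call:
{"api": "apply_moves", "payload": {"steps": [[[-0.008, 0, 0], [0, 0, 0], 0.3], [[-0.007, 0, 0], [0, 0, 0], 0.3], [[0, 0, 0], [0, 0, 0], 0.3], [[0, 0, 0], [0, 0, 0], 0.3], [[0, 0, 0], [0, 0, 0], 0.3], [[0, 0, 0], [0, 0, 0], 0.3], [[0, 0, 0], [0, 0, 0], 0.3], [[0, 0, 0], [0, 0, 0], 0.3]]}}

```text
clock: 4.92
eef_pos: [0.6028, -0.0592, 0.0913]
tool_rot: [-0.018, 1.0, -0.0, -0.004]
ft_force: [-13.0, -0.9, 8.1]
grip_width: 0.0256
grasp_force: 6.6
```

```bash
python3 -c "
from h import *
where()"
```

```text
t 4.92 sx,sy,z mm [   8.  -102.    91.3] yaw-th 90.27 tilt [-0.007 -0.   ] F [-13.   -0.9   8.1] w 0.0256 j6 [-0.1   0.56  0.06  1.08 -0.   -0.13]
```

Call:
{"api": "apply_moves", "payload": {"steps": [[[-0.015, 0, 0], [0, 0, 0], 0.3], [[0, 0, 0], [0, 0, 0], 0.3], [[0, 0, 0], [0, 0, 0], 0.3], [[0.03, 0, 0], [0, 0, 0], 0.3], [[0.09, 0, 0], [0, 0, 0], 0.3], [[0.14, 0, 0], [0, 0, 0], 0.3], [[0.14, 0, 0], [0, 0, 0], 0.3], [[0, 0, 0], [0, 0, 0], 0.3]]}}

```text
clock: 5.58
eef_pos: [0.5242, -0.0615, 0.0901]
tool_rot: [-0.017, 1.0, 0.0, -0.003]
ft_force: [-1.9, 0.7, -1.0]
grip_width: 0.0255
grasp_force: 0.0
```

Call:
{"api": "apply_moves", "payload": {"steps": [[[0, 0.1, 0], [0, 0, 0], 0.3], [[0, 0.14, 0], [0, 0, 0], 0.3], [[0, 0.14, 0], [0, 0, 0], 0.3], [[0, 0.1, 0], [0, 0, 0], 0.3], [[0, 0, 0], [0, 0, 0], 0.3], [[0, 0, 0], [0, 0, 0], 0.3], [[0, 0, 0], [0, 0, 0], 0.3], [[0, 0, 0], [0, 0, 0], 0.3]]}}

```text
clock: 6.25
eef_pos: [0.5272, 0.0333, 0.0908]
tool_rot: [-0.017, 1.0, -0.0, 0.001]
ft_force: [0.5, -0.2, 0.1]
grip_width: 0.0256
grasp_force: 0.0
```

```bash
python3 -c "
from h import *
where();rep()"
```

```text
t 6.25 sx,sy,z mm [-64.7  -7.2  90.8] yaw-th 90.22 tilt [ 0.001 -0.   ] F [ 0.5 -0.2  0.1] w 0.0256 j6 [ 0.06  0.42 -0.18  0.97 -0.    0.03]
blk -1.7 93.1 [66.7 59.4] ang 13.3
```

Call:
{"api": "apply_moves", "payload": {"steps": [[[-0.04, 0.005, 0], [0, 0, 0], 0.3], [[-0.05, 0.005, 0], [0, 0, 0], 0.3], [[-0.05, 0, 0], [0, 0, 0], 0.3], [[-0.05, 0, 0], [0, 0, 0], 0.3], [[-0.05, 0, 0], [0, 0, 0], 0.3], [[-0.05, 0, 0], [0, 0, 0], 0.3], [[-0.04, 0, 0], [0, 0, 0], 0.3], [[-0.02, 0, 0], [0, 0, 0], 0.3]]}}

```text
clock: 6.97
eef_pos: [0.5971, 0.0379, 0.0899]
tool_rot: [-0.017, 1.0, -0.0, -0.0]
ft_force: [-3.3, -0.5, 1.5]
grip_width: 0.0256
grasp_force: 1.8
```

Call:
{"api": "apply_moves", "payload": {"steps": [[[-0.01, 0, 0], [0, 0, 0], 0.3], [[-0.01, 0, 0], [0, 0, 0], 0.3], [[-0.01, 0, 0], [0, 0, 0], 0.3], [[-0.01, 0, 0], [0, 0, 0], 0.3], [[0, 0, 0], [0, 0, 0], 0.3], [[0, 0, 0], [0, 0, 0], 0.3], [[0, 0, 0], [0, 0, 0], 0.3], [[0, 0, 0], [0, 0, 0], 0.3]]}}

```text
clock: 7.63
eef_pos: [0.6, 0.0383, 0.0899]
tool_rot: [-0.017, 1.0, -0.0, -0.004]
ft_force: [-12.0, -1.0, 7.2]
grip_width: 0.026
grasp_force: 6.3
```

```bash
python3 -c "
from h import *
where();rep()"
```

```text
t 7.63 sx,sy,z mm [ 8.1 -4.4 89.9] yaw-th 90.24 tilt [-0.009 -0.001] F [-12.   -1.    7.2] w 0.026 j6 [ 0.06  0.55  0.04  1.07 -0.    0.03]
blk 55.3 -112.4 [ 74.3 136.3] ang -0.3
blk -3.7 101.7 [66.6 41.8] ang 13.7
```

Call:
{"api": "apply_moves", "payload": {"steps": [[[-0.015, 0, 0], [0, 0, 0], 0.3], [[0, 0, 0], [0, 0, 0], 0.3], [[0, 0, 0], [0, 0, 0], 0.3], [[0.03, 0, 0], [0, 0, 0], 0.3], [[0.09, 0, 0], [0, 0, 0], 0.3], [[0.14, 0, 0], [0, 0, 0], 0.3], [[0.13, 0, 0], [0, 0, 0], 0.3], [[0, 0, 0], [0, 0, 0], 0.3]]}}

```text
clock: 8.35
eef_pos: [0.524, 0.0359, 0.0895]
tool_rot: [-0.018, 1.0, -0.0, -0.003]
ft_force: [-1.3, -0.0, 0.2]
grip_width: 0.0257
grasp_force: 0.0
```

Call:
{"api": "apply_moves", "payload": {"steps": [[[0, 0.1, 0], [0, 0, 0], 0.3], [[0, 0.15, 0], [0, 0, 0], 0.3], [[0, 0.15, 0], [0, 0, 0], 0.3], [[0, 0.1, 0], [0, 0, 0], 0.3], [[0, 0, 0], [0, 0, 0], 0.3], [[0, 0, 0], [0, 0, 0], 0.3], [[0, 0, 0], [0, 0, 0], 0.3], [[0, 0, 0], [0, 0, 0], 0.3]]}}

```text
clock: 9.02
eef_pos: [0.5264, 0.1352, 0.0905]
tool_rot: [-0.017, 1.0, -0.0, 0.0]
ft_force: [0.2, 0.2, 0.0]
grip_width: 0.0256
grasp_force: 0.0
```

```bash
python3 -c "
from h import *
where();rep()"
```

```text
t 9.02 sx,sy,z mm [-62.5  94.7  90.5] yaw-th 90.21 tilt [ 0.001 -0.   ] F [0.2 0.2 0. ] w 0.0256 j6 [ 0.25  0.44 -0.14  0.99 -0.    0.22]
blk 1.3 82.7 [66.4 38.6] ang 14.6
```

Call:
{"api": "apply_moves", "payload": {"steps": [[[-0.04, 0, 0], [0, 0, 0], 0.3], [[-0.05, 0, 0], [0, 0, 0], 0.3], [[-0.05, 0, 0], [0, 0, 0], 0.3], [[-0.05, 0, 0], [0, 0, 0], 0.3], [[-0.05, 0, 0], [0, 0, 0], 0.3], [[-0.05, 0, 0], [0, 0, 0], 0.3], [[-0.03, 0, 0], [0, 0, 0], 0.3], [[-0.02, 0, 0], [0, 0, 0], 0.3]]}}

```text
clock: 9.73
eef_pos: [0.5939, 0.1377, 0.09]
tool_rot: [-0.017, 1.0, -0.0, -0.001]
ft_force: [-4.9, -0.2, 2.8]
grip_width: 0.0258
grasp_force: 2.5
```

Call:
{"api": "apply_moves", "payload": {"steps": [[[-0.01, 0, 0], [0, 0, 0], 0.3], [[-0.01, 0, 0], [0, 0, 0], 0.3], [[-0.01, 0, 0], [0, 0, 0], 0.3], [[-0.01, 0, 0], [0, 0, 0], 0.3], [[0, 0, 0], [0, 0, 0], 0.3], [[0, 0, 0], [0, 0, 0], 0.3], [[0, 0, 0], [0, 0, 0], 0.3], [[0, 0, 0], [0, 0, 0], 0.3]]}}

```text
clock: 10.4
eef_pos: [0.5972, 0.1382, 0.09]
tool_rot: [-0.018, 1.0, -0.001, -0.005]
ft_force: [-14.2, -0.9, 8.1]
grip_width: 0.0256
grasp_force: 7.0
```

```bash
python3 -c "
from h import *
where()"
```

```text
t 10.4 sx,sy,z mm [ 8.4 95.5 90. ] yaw-th 90.31 tilt [-0.009 -0.001] F [-14.2  -0.9   8.1] w 0.0256 j6 [0.23 0.57 0.08 1.09 0.   0.19]
```

Call:
{"api": "apply_moves", "payload": {"steps": [[[-0.015, 0, 0], [0, 0, 0], 0.3], [[0, 0, 0], [0, 0, 0], 0.3], [[0, 0, 0], [0, 0, 0], 0.3], [[0.05, 0, 0], [0, 0, 0], 0.3], [[0.1, 0, -0.1], [0, 0, 0], 0.3], [[0.1, 0, -0.1], [0, 0, 0], 0.3], [[0, 0, -0.1], [0, 0, 0], 0.3], [[0, 0, 0], [0, 0, 0.03], 0.3]]}}

```text
clock: 11.07
eef_pos: [0.5575, 0.1378, 0.1554]
tool_rot: [0.03, 1.0, 0.001, 0.005]
ft_force: [0.3, 0.6, 0.4]
grip_width: 0.0255
grasp_force: 0.0
```

Call:
{"api": "apply_moves", "payload": {"steps": [[[0, 0, 0], [0, 0, 0.0386], 0.25], [[0, 0, 0], [0, 0, 0.0386], 0.25], [[0, 0, 0], [0, 0, 0.0386], 0.25], [[0, 0, 0], [0, 0, 0.0386], 0.25], [[0, 0, 0], [0, 0, 0.0386], 0.25], [[0, 0, 0], [0, 0, 0.0386], 0.25], [[0, 0, 0], [0, 0, 0.0386], 0.25], [[0, 0, 0], [0, 0, 0.0386], 0.25]]}}

```text
clock: 11.73
eef_pos: [0.5562, 0.1373, 0.1508]
tool_rot: [0.495, 0.869, 0.001, 0.001]
ft_force: [0.3, -0.3, 0.1]
grip_width: 0.0213
grasp_force: 0.0
```

Call:
{"api": "apply_moves", "payload": {"steps": [[[0, 0, 0], [0, 0, 0.0386], 0.25], [[0, 0, 0], [0, 0, 0.0386], 0.25], [[0, 0, 0], [0, 0, 0.0386], 0.25], [[0, 0, 0], [0, 0, 0.0386], 0.25], [[-0.1, 0, 0], [0, 0, 0], 0.25], [[-0.2, 0, 0], [0, 0, 0], 0.25], [[-0.2, 0, 0], [0, 0, 0], 0.25], [[-0.2, 0, 0], [0, 0, 0], 0.25]]}}

```text
clock: 12.4
eef_pos: [0.5641, -0.0038, 0.1509]
tool_rot: [0.686, 0.728, 0.001, 0.001]
ft_force: [1.2, -0.3, 0.9]
grip_width: 0.0218
grasp_force: 0.0
```

```bash
python3 -c "
from h import *
where();rep()"
```

```text
t 12.4 sx,sy,z mm [-29.  -45.4 150.9] yaw-th 1.62 tilt [ 0.003 -0.   ] F [ 1.2 -0.3  0.9] w 0.0218 j6 [-0.01  0.42  0.    1.15 -0.    1.51]
```

Call:
{"api": "apply_moves", "payload": {"steps": [[[-0.15, 0.06, 0], [0, 0, 0.009], 0.25], [[-0.15, 0.11, 0], [0, 0, 0], 0.25], [[-0.15, 0.11, 0], [0, 0, 0], 0.25], [[-0.12, 0.11, 0], [0, 0, 0], 0.25], [[0, 0, 0], [0, 0, 0], 0.25], [[0, 0, 0], [0, 0, 0], 0.25], [[0, 0, 0], [0, 0, 0], 0.25], [[0, 0, 0], [0, 0, 0], 0.25]]}}

```text
clock: 13.12
eef_pos: [0.6446, -0.1131, 0.1505]
tool_rot: [0.697, 0.717, 0.0, -0.0]
ft_force: [-0.3, 1.0, -0.7]
grip_width: 0.0211
grasp_force: 0.0
```

```bash
python3 -c "
from h import *
where();rep();c,p,P=look();cv2.imwrite('pics/t2.png',cv2.resize(p[135:230,160:315,::-1],None,fx=5,fy=5,interpolation=cv2.INTER_CUBIC))"
```

```text
t 13.12 sx,sy,z mm [  48.1 -157.1  150.5] yaw-th -0.06 tilt [0. 0.] F [-0.3  1.  -0.7] w 0.0211 j6 [-0.17  0.6   0.3   1.27  0.    1.37]
```

View pics/t2.png

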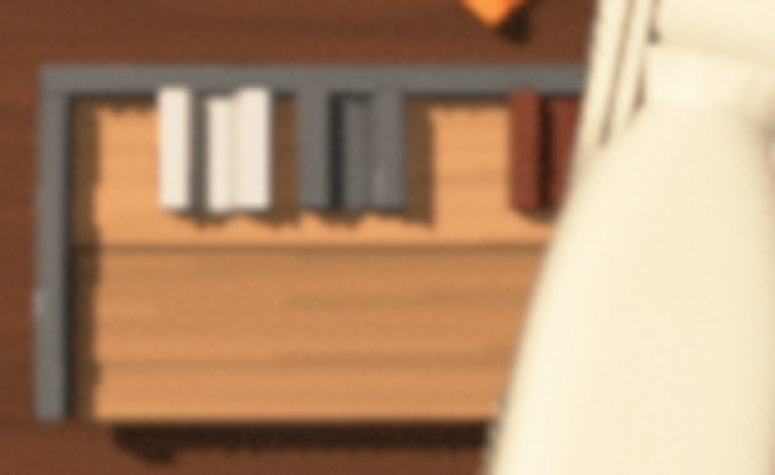

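Grey (crop x 160–270), black (298–405) and rust (from 512) all stand square on the rail. I'll lower beside the rust block's right face and push the train left.

Call:
{"api": "apply_moves", "payload": {"steps": [[[0, 0, 0.06], [0, 0, 0], 0.25], [[0, 0, 0.1], [0, 0, 0], 0.25], [[0, 0, 0.1], [0, 0, 0], 0.25], [[0, 0, 0.04], [0, 0, 0], 0.25], [[0, 0, 0], [0, 0, 0], 0.25], [[0.03, 0, 0], [0, 0, 0], 0.25], [[0.03, 0, 0], [0, 0, 0], 0.25], [[0, 0, 0], [0, 0, 0], 0.25]]}}

```text
clock: 13.88
eef_pos: [0.6448, -0.1011, 0.0914]
tool_rot: [0.697, 0.717, 0.0, 0.0]
ft_force: [-1.2, -0.6, -0.1]
grip_width: 0.0212
grasp_force: 0.3
```

```bash
python3 -c "
from h import *
where()"
```

```text
t 13.88 sx,sy,z mm [  48.7 -145.1   91.4] yaw-th -0.06 tilt [ 0.001 -0.   ] F [-1.2 -0.6 -0.1] w 0.0212 j6 [-0.16  0.64  0.2   1.14 -0.    1.39]
```

Call:
{"api": "apply_moves", "payload": {"steps": [[[0.03, 0, 0], [0, 0, 0], 0.25], [[0.04, 0, 0], [0, 0, 0], 0.25], [[0.04, 0, 0], [0, 0, 0], 0.25], [[0.04, 0, 0], [0, 0, 0], 0.25], [[0.04, 0, 0], [0, 0, 0], 0.25], [[0.04, 0, 0], [0, 0, 0], 0.25], [[0.04, 0, 0], [0, 0, 0], 0.25], [[0.03, 0, 0], [0, 0, 0], 0.25]]}}

```text
clock: 14.55
eef_pos: [0.6432, -0.0433, 0.0915]
tool_rot: [0.697, 0.717, -0.001, 0.002]
ft_force: [-1.0, -8.5, -0.1]
grip_width: 0.0211
grasp_force: 3.9
```

```bash
python3 -c "
from h import *
where()"
```

```text
t 14.55 sx,sy,z mm [ 48.9 -87.3  91.5] yaw-th -0.17 tilt [ 0.001 -0.004] F [-1.  -8.5 -0.1] w 0.0211 j6 [-0.07  0.62  0.18  1.12 -0.    1.48]
```

Call:
{"api": "apply_moves", "payload": {"steps": [[[0.04, 0, 0], [0, 0, 0], 0.25], [[0.04, 0, 0], [0, 0, 0], 0.25], [[0.04, 0, 0], [0, 0, 0], 0.25], [[0.04, 0, 0], [0, 0, 0], 0.25], [[0.04, 0, 0], [0, 0, 0], 0.25], [[0.03, 0, 0], [0, 0, 0], 0.25], [[0.02, 0, 0], [0, 0, 0], 0.25], [[0, 0, 0], [0, 0, 0], 0.25]]}}

```text
clock: 15.22
eef_pos: [0.6418, 0.006, 0.0915]
tool_rot: [0.697, 0.717, -0.001, 0.002]
ft_force: [-0.2, -7.1, -0.3]
grip_width: 0.0217
grasp_force: 3.8
```

```bash
python3 -c "
from h import *
where();c,p,P=look();cv2.imwrite('pics/t3.png',cv2.resize(p[135:230,160:315,::-1],None,fx=5,fy=5,interpolation=cv2.INTER_CUBIC))"
```

```text
t 15.22 sx,sy,z mm [ 49.  -38.   91.5] yaw-th -0.18 tilt [ 0.001 -0.005] F [-0.2 -7.1 -0.3] w 0.0217 j6 [ 0.01  0.62  0.17  1.12 -0.    1.56]
```

View pics/t3.png

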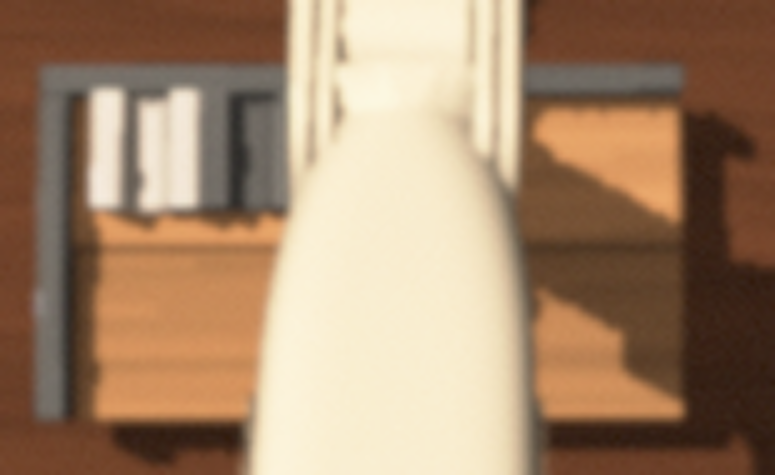

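The train is square and closed up, with grey (crop x 90–200) still about 12–16 mm short of the cheek. I'll continue gently.

Call:
{"api": "apply_moves", "payload": {"steps": [[[0.02, 0, 0], [0, 0, 0], 0.25], [[0.025, 0, 0], [0, 0, 0], 0.25], [[0.02, 0, 0], [0, 0, 0], 0.25], [[0.015, 0, 0], [0, 0, 0], 0.25], [[0.005, 0, 0], [0, 0, 0], 0.25], [[0, 0, 0], [0, 0, 0], 0.25], [[0, 0, 0], [0, 0, 0], 0.25], [[0, 0, 0], [0, 0, 0], 0.25]]}}

```text
clock: 15.93
eef_pos: [0.6413, 0.0219, 0.0915]
tool_rot: [0.698, 0.716, -0.002, 0.002]
ft_force: [-1.7, -9.1, 1.1]
grip_width: 0.0213
grasp_force: 4.8
```

Call:
{"api": "apply_moves", "payload": {"steps": [[[0.01, 0, 0], [0, 0, 0], 0.25], [[0.01, 0, 0], [0, 0, 0], 0.25], [[0, 0, 0], [0, 0, 0], 0.25], [[0, 0, 0], [0, 0, 0], 0.25], [[0, 0, 0], [0, 0, 0], 0.25], [[0, 0, 0], [0, 0, 0], 0.25], [[0, 0, 0], [0, 0, 0], 0.25], [[0, 0, 0], [0, 0, 0], 0.25]]}}

```text
clock: 16.6
eef_pos: [0.6413, 0.0219, 0.0916]
tool_rot: [0.699, 0.715, -0.004, 0.005]
ft_force: [-1.1, -18.8, 2.0]
grip_width: 0.0214
grasp_force: 9.4
```

```bash
python3 -c "
from h import *
where()"
```

```text
t 16.6 sx,sy,z mm [ 48.9 -22.1  91.6] yaw-th -0.41 tilt [ 0.001 -0.013] F [ -1.1 -18.8   2. ] w 0.0214 j6 [ 0.04  0.62  0.17  1.12 -0.01  1.59]
```

Call:
{"api": "apply_moves", "payload": {"steps": [[[0.015, 0, 0], [0, 0, 0], 0.25], [[0, 0, 0], [0, 0, 0], 0.25], [[0, 0, 0], [0, 0, 0], 0.25], [[-0.03, 0, 0], [0, 0, 0], 0.25], [[-0.05, 0, 0], [0, 0, 0], 0.25], [[-0.1, 0, 0], [0, 0, 0], 0.25], [[-0.1, 0, -0.1], [0, 0, 0], 0.25], [[-0.1, 0, -0.1], [0, 0, 0], 0.25]]}}

```text
clock: 17.27
eef_pos: [0.6421, -0.0436, 0.1299]
tool_rot: [0.696, 0.718, -0.0, -0.002]
ft_force: [1.8, 1.3, -0.7]
grip_width: 0.0217
grasp_force: 0.0
```

Call:
{"api": "apply_moves", "payload": {"steps": [[[-0.2, 0, -0.1], [0, 0, 0], 0.25], [[-0.2, 0, 0], [0, 0, 0], 0.25], [[-0.2, 0, 0], [0, 0, 0], 0.25], [[-0.2, -0.2, 0], [0, 0, 0], 0.25], [[0, -0.2, 0], [0, 0, 0], 0.25], [[0, -0.2, 0], [0, 0, 0], 0.25], [[0, -0.2, 0], [0, 0, 0], 0.25], [[0, 0, 0], [0, 0, 0], 0.25]]}}

```text
clock: 17.93
eef_pos: [0.4869, -0.1925, 0.1466]
tool_rot: [0.698, 0.716, -0.003, -0.007]
ft_force: [-0.6, 1.4, -1.3]
grip_width: 0.0213
grasp_force: 0.0
```

```bash
python3 -c "
from h import *
where();c,p,P=look();cv2.imwrite('pics/t4.png',cv2.resize(p[135:235,160:315,::-1],None,fx=5,fy=5,interpolation=cv2.INTER_CUBIC))
z=np.load('shelf.npz');O,th=z['O'],float(z['th']);e=np.array([np.cos(th),np.sin(th)]);f=np.array([-e[1],e[0]])
S=np.dstack([(P[...,:2]-O)@e,(P[...,:2]-O)@f,P[...,2]])*1000
for a in range(-20,172,8):
    m=(abs(S[...,1]-a)<4)&(S[...,2]>84)&(S[...,2]<112)&(S[...,0]<80)&(S[...,0]>-90)
    print(a,m.sum(),S[...,0][m].min().round(1) if m.any() else '')
m=(S[...,0]>30)&(S[...,0]<75)&(S[...,1]<150)&(S[...,2]>84)&(S[...,2]<112)
print('right edge',np.sort(S[...,1][m])[:8].round(1))"
```

```text
t 17.93 sx,sy,z mm [-111.9 -231.7  146.6] yaw-th -0.26 tilt [-0.013  0.006] F [-0.6  1.4 -1.3] w 0.0213 j6 [-0.38  0.36 -0.1   1.12  0.    1.17]
-20 0 
-12 24 18.8
-4 63 18.7
4 67 18.6
12 56 19.1
20 32 19.3
28 52 19.6
36 79 18.8
44 55 18.9
52 66 18.9
60 66 18.9
68 45 19.2
76 46 19.6
84 50 19.9
92 68 19.2
100 63 18.9
108 66 19.2
116 66 19.1
124 44 18.9
132 53 19.5
140 33 19.8
148 66 19.5
156 76 19.2
164 61 19.2
right edge [-10.7 -10.6 -10.5 -10.5 -10.5 -10.5 -10.5 -10.5]
```

View pics/t4.png

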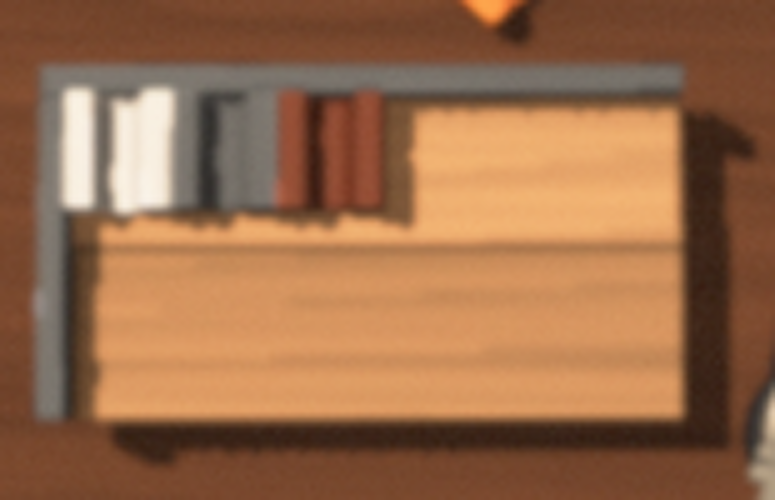

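The row is closed: front faces at 19 mm (85 − 66) and the right end at about −10 mm (170 − 180), with no gaps. The arm is clear, so I'm handing in.

```bash
python3 -c "
from workcell import bot
print(bot.job_done())"
```

```text
the job is handed in; nothing more can be done
None
```

The job is handed in: grey, black and rust stand in one tight row, backs flat on the rail and the grey block against the left cheek, finished at about 18 s of the 61 s allowed; the weight, oil cup and round swage were not touched.

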